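# Stop the machine, close its terminal box, reset the stop

### The arm

A 7-joint arm with a two-finger parallel gripper is mounted at the origin on a cart in front of the work surface, level with it; the furniture and walls round the work are solid. World frame = base frame: x ahead of the robot, y to its left, z up, the work surface at z = 0. Lengths are in m, angles in rad, forces in N, time in s.
With the tool pointing down it reaches from about 0.425 to 0.925 m from the base axis. Payload 6.8 kg.
Tool frame: the origin (TCP) lies midway between the tips of the shut fingers; the grasp point (between the pads) lies 19 mm behind it; z points along the fingers, y is the line along which they close (so a half turn about z gives the same grasp; the last joint's range is limited). The gripper opens to 88 mm and grips with 3 to 60 N. Pads are 20 mm wide; open, the fingers measure 115 mm over their backs; the gripper's body (75 mm by 178 mm) begins 61 mm behind the grasp point.
Start: joints at [-1.312, 0.477, 0.022, 1.555, -0.011, 1.109, -0.083], TCP at [0.242, 0.63, 0.223] pointing down, gripper open.
Joint ranges: [-2.96, 2.96], [-0.34, 2.1], [-1.41, 1.46], [0.24, 2.44], [-1.37, 4.51], [0.17, 1.92], [-2.96, 2.96]. Speed limits (rad/s): [2.39, 2.39, 3.14, 3.14, 3.14, 3.14, 3.14].

### API

Orientations are given as a unit quaternion [w, x, y, z].
In Python, from plant import robot gives the robot as it stands. The module is installed in compiled form; this text tells all that it offers.
- The arm moves only by the shell command python3 -m crank 'ROWS' [FORCE]. ROWS is JSON, a list of rows, each an object with "xyz": the shift along the tool's x, y, z in m, a list of three; "twist": the turn, a rotation vector about the tool's x, y, z in rad, a list of three; "fingers": the finger opening in m, from 0 to 0.0878. A call has 1 to 20 rows; each row shifts and turns the commanded pose from where the row before left it, along the tool's axes as they then stand; what a row does not reach is not made up. A row lasts 1/12 s, in which the tool goes at most 41.7 mm and 7.16 degrees, less where a joint would pass 70% of its speed; a pose out of reach is approached as far as the arm can. A call with a gripper value outside its range is refused whole. The fingers move at their own pace and stop on an object; FORCE is the grip in N (left out, the last holds). Time passes only in rows, so rows that do not move let the fingers close. It gives the time, the measured TCP pose, the force, the opening and the grip force at its end, in the units of the state.
- robot.state(): the state, without advancing time (a new reading comes with each control period).
- robot.get_image(name): name is "side" or "top" or "wrist"; returns the picture (420x560x3 uint8, red, green, blue); there is no depth.
- robot.camera_model(name): a dict with "camera_matrix" (3x3 intrinsics, pixels), "camera_from_world" (4x4, takes a point from world to camera coordinates); the wrist camera has in their place "T_tool_cam" (4x4, takes a point from camera to tool coordinates, whose origin is the TCP and whose axes are the flange's). Camera axes: x right, y up, looking along -z (the intrinsics and any distortion apply to the point x, -y, -z); pixel columns grow to the right and rows downward; lengths in m; the calibration is good to about 2 mm. A picture is of the moment at which its call begins: read the wrist's pose just before it. camera_model takes no time and is no camera call.
- robot.sign_off(): hands the job in; it is judged then, once.
The state is a dict: "time": time; "q": joint angles; "dq": joint speeds; "effort": joint torques, N m; "eef_pos": TCP position; "tool_rot": TCP orientation; "contact_force": force on the tool from outside, world axes, zero at the start; "ft_torque": the same for the moment, N m; "finger_gap": opening from 0.0 (shut) to 1.0 (fully open); "grasp_force": force on a finger pad.
Only numpy, scipy, OpenCV 4.12 (cv2) and the standard library are available. Lean on these libraries where they do the work, as an engineer would, in place of code of your own. Each camera call takes 0.05 s, during which the arm holds its last target. There are 200 camera calls.

### The job

Push the red mushroom stop button on the grey control box down until it latches and stays down by itself; then, with the machine stopped, take the loose dark cover plate by its handle, lower it (do not drop it) into the recess over the open terminal compartment and press it down so that it sits flush and level. Last, turn the red button head clockwise, as its arrows show, until it releases (turn it, do not pull it up), and let go so that it springs back up. Leave the cup of tea, the seasoning bottle and the green tin where they stand.

Things in the scene. Friction and masses are not known exactly. Their poses are not given: they have to be found in the camera images.
- control_box: Grey steel control box, fixed to the bench, 140 x 260 x 50 mm (own x, y, z). Origin: centre of its underside; z up. The red stop button is on its top at (0, +75) mm, the open terminal compartment is at (0, -45) mm.
- stop_top (a point): Centre of the top of the red mushroom head: round, 52 mm across, 26 mm thick (straight-sided 7 to 23 mm below this point), 3 white arrows on top pointing clockwise. 102 mm over the bench when up, 92 when latched: the head's underside is then 26 or 16 mm over the box top. Below it stand a black neck (38 mm across, 9 high) and a yellow disc (80 mm across, 4 high).
- stop_stem (a joint): How far the stop button is pressed, m: 0 fully up (running), 0.010 fully down. It resists with about 5 N, snaps over at about half travel and then stays down by itself.
- stop_head (a joint): Turn of the red head, rad: 0 at rest, grows clockwise seen from above, to 0.9 at its stop. Turning a latched button beyond about 0.6 lifts it off its latch so that it springs up about 10 mm; if let go it turns back to 0 by a light spring.
- recess (a point): Centre of the ledge on which the cover sits, 42 mm over the bench and 8 mm below the box top; axes as the box. The recess is 96 x 116 mm (x, y); inside the ledge, 10 mm wide in y and 8 mm in x, the compartment with a white terminal strip is open.
- cover_plate: Loose dark steel cover plate, 90 x 110 x 8 mm (own x, y, z), about 0.22 kg, lying on the bench handle up. Origin: centre of its underside; z up. A black bridge handle stands on its middle, running along its y: bar 70 long, 14 mm wide (x), from 22 to 33 mm over the underside, on two legs at y = +-29 mm. It fits either way round.
- tea_cup: Plastic cup with brown tea, 95 mm across, 132 mm high, standing on the bench; origin centre of underside. Not to be moved.
- salt_shaker: White seasoning bottle with red lid, 68 mm across, 123 mm high, standing; origin centre of underside. Not to be moved.
- pick_tin: Small dark green tin, 67 x 98 x 32 mm; origin centre of underside. Not to be moved.
Mind the look-alikes: they are no part of the job. Leave any purple look-alike of the cover_plate alone.

How it is judged:
On the way, in this order (a step that is already met when the one before it is completed fails the run):
1. the stop button is latched down (at least 8 mm) and stays so with nothing touching it, cover not yet on (value of joint stop_stem above 0.008 m and contact force between anything else and stop_head below 0.3 N), for 0.2 s.
2. with the button still latched, the cover sits flush and level in the recess (x of cover_plate in the frame of recess between -0.0045 and 0.0045 m and y of cover_plate in the frame of recess between -0.0045 and 0.0045 m and z of cover_plate in the frame of recess between -0.003 and 0.002 m and angle between cover_plate's own z axis and vertical below 0.025 rad and value of joint stop_stem above 0.008 m), for 0.2 s.
3. the red head of the still latched button is turned clockwise by more than 0.35 rad, cover in place (x of cover_plate in the frame of recess between -0.0045 and 0.0045 m and y of cover_plate in the frame of recess between -0.0045 and 0.0045 m and z of cover_plate in the frame of recess between -0.003 and 0.002 m and angle between cover_plate's own z axis and vertical below 0.025 rad and value of joint stop_head above 0.35 rad).
4. the button has sprung back up (within 2 mm) (value of joint stop_stem below 0.002 m), for 0.2 s.
At the end, for the whole second after the job is handed in: Stop button up within 2 mm, head turned back within 0.12 rad, untouched; cover at rest in the recess: underside at most 2 mm above the ledge, within 4.5 mm of centre along each side, tilt under 0.025 rad; cup, bottle and tin within 30 mm of their starts (x of cover_plate in the frame of recess between -0.0045 and 0.0045 m and y of cover_plate in the frame of recess between -0.0045 and 0.0045 m and z of cover_plate in the frame of recess between -0.003 and 0.002 m and angle between cover_plate's own z axis and vertical below 0.025 rad and value of joint stop_stem below 0.002 m and value of joint stop_head below 0.12 rad and linear speed of cover_plate below 0.02 m/s and contact force between anything else and stop_head below 0.3 N).
It fails at once if the cup of tea is shifted by more than 30 mm or tipped over (distance of tea_cup from where it was at the start of the episode above 0.03 m or angle between tea_cup's own z axis and vertical above 0.35 rad).
It fails at once if the seasoning bottle is shifted by more than 30 mm or tipped over (distance of salt_shaker from where it was at the start of the episode above 0.03 m or angle between salt_shaker's own z axis and vertical above 0.35 rad).
It fails at once if the green tin is shifted by more than 30 mm or tipped over (distance of pick_tin from where it was at the start of the episode above 0.03 m or angle between pick_tin's own z axis and vertical above 0.35 rad).
It fails at once if the cover is dropped over the box (falls faster than 0.6 m/s within 60 mm sideways of its seat) (linear speed of cover_plate above 0.6 m/s and horizontal distance between cover_plate and recess below 0.06 m and z of cover_plate in the frame of recess below 0.15 m).
It also fails if it takes over 67 s, if anything falls off the work surface, if the arm or the gripper's body presses on something with over 40 N, if the wrist force passes 120 N, or if a joint passes its speed limit or range.

## Working session

There is one attempt and no reset: what is moved stays moved. The work goes in short steps, Python scripts to look and compute and a shell command to move; the robot and the scene stay as the last step left them, time stands still between calls to the robot, and variables do not carry over. Pictures are saved under pics/ and viewed, at most 10 in all, crops included, and the job is handed in when it is done.

```bash
mkdir -p pics; cat > h.py <<'E'
import numpy as np, cv2
from plant import robot
from scipy.spatial.transform import Rotation as R
def rot(q): return R.from_quat([q[1],q[2],q[3],q[0]]).as_matrix()
def cam(name, s=None):
    m=robot.camera_model(name); K=np.array(m["camera_matrix"])
    if name=="wrist":
        s=s or robot.state(); T=np.eye(4);T[:3,:3]=rot(s["tool_rot"]);T[:3,3]=s["eef_pos"]
        W=T@np.array(m["T_tool_cam"])
    else: W=np.linalg.inv(np.array(m["camera_from_world"]))
    return K,W,m
def cast(name,uv,z,s=None):
    K,W,m=cam(name,s); d=m.get("distortion",None)
    uv=np.atleast_2d(np.array(uv,float)); 
    p=cv2.undistortPoints(uv.reshape(-1,1,2),K,None if d is None else np.array(d)).reshape(-1,2)
    r=np.c_[p[:,0],-p[:,1],-np.ones(len(p))]@W[:3,:3].T; o=W[:3,3]
    return o+r*((z-o[2])/r[:,2])[:,None]
def proj(name,P,s=None):
    K,W,m=cam(name,s); p=(np.atleast_2d(P)-W[:3,3])@W[:3,:3]
    p=p*[1,-1,-1]; q=p@K.T; return q[:,:2]/q[:,2:]
def snap(name,f): 
    s=robot.state(); im=np.array(robot.get_image(name)); cv2.imwrite(f"pics/{f}.png",im[:,:,::-1]); return im,s
E
python3 - <<'E'
from h import *
s=robot.state(); print(s)
for n in ("top","side","wrist"):
    m=robot.camera_model(n); print(n,{k:np.round(v,3).tolist() if not isinstance(v,str) else v for k,v in m.items()})
a,_=snap("top","top0"); b,_=snap("side","side0")
E
```

```text
{'time': 0.0, 'q': array([-1.31210289,  0.47775855,  0.02232103,  1.55642433, -0.01150751,
        1.10931033, -0.08312007]), 'dq': array([-0.00189545,  0.00035434, -0.00054163,  0.00016419, -0.00187183,
        0.00060823,  0.00028509]), 'effort': array([ 1.92714838e-04, -5.82855284e+01,  1.53508242e+00, -2.72607994e+01,
       -5.42517391e-02,  1.72361929e-02,  1.67258640e-04]), 'eef_pos': array([0.24185841, 0.62954427, 0.22172068]), 'tool_rot': array([-1.04774085e-04,  1.82362892e-01,  9.83230893e-01, -8.80195657e-04]), 'contact_force': array([-0.47673725,  0.21737099,  0.62820237]), 'ft_torque': array([0.00081951, 0.05217786, 0.05723387]), 'grasp_force': 0.0, 'finger_gap': 0.9977716859617182}
top {'camera_matrix': [[421.012, 0.0, 282.496], [0.0, 421.012, 207.93], [0.0, 0.0, 1.0]], 'camera_from_world': [[-0.008, -1.0, -0.016, -0.055], [0.989, -0.01, 0.15, -0.612], [-0.151, -0.015, 0.988, -1.265], [0.0, 0.0, 0.0, 1.0]]}
side {'camera_matrix': [[409.975, 0.0, 275.765], [0.0, 409.975, 210.176], [0.0, 0.0, 1.0]], 'camera_from_world': [[-0.98, -0.197, 0.01, 0.589], [0.124, -0.576, 0.808, -0.19], [-0.154, 0.793, 0.589, -1.067], [0.0, 0.0, 0.0, 1.0]]}
wrist {'camera_matrix': [[344.653, 0.0, 276.829], [0.0, 344.653, 205.602], [0.0, 0.0, 1.0]], 'T_tool_cam': [[-0.0, 0.959, 0.283, 0.079], [1.0, -0.0, 0.001, -0.0], [0.001, 0.283, -0.959, -0.162], [0.0, 0.0, 0.0, 1.0]]}
```

View pics/top0.png

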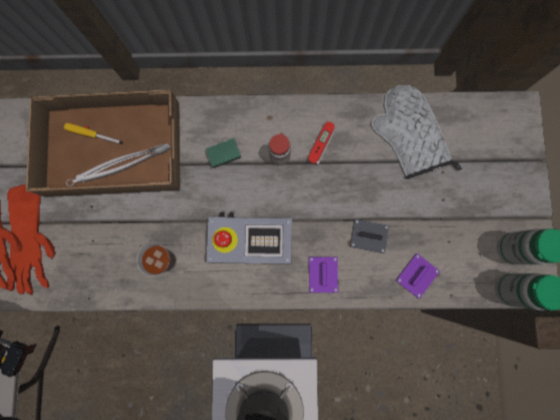

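View pics/side0.png

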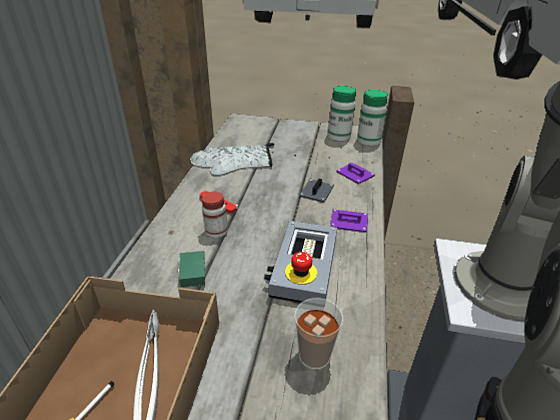

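Top view: the red head is at about (224,240) on the box, which spans (208–292, 218–262). The dark cover is at (370,236), and the purple look-alikes are at (323,275) and (418,275). The cup is at (155,260), the tin at (223,153) and the bottle at (280,147). The side view agrees.

```bash
python3 - <<'E'
from h import *
im=cv2.imread("pics/top0.png"); hsv=cv2.cvtColor(im,cv2.COLOR_BGR2HSV)
def comp(mask,roi):
    m=np.zeros(mask.shape,np.uint8); x0,y0,x1,y1=roi; m[y0:y1,x0:x1]=mask[y0:y1,x0:x1]
    n,l,st,c=cv2.connectedComponentsWithStats(m); i=1+np.argmax(st[1:,4])
    cs,_=cv2.findContours((l==i).astype(np.uint8),0,2); return st[i],c[i],cv2.minAreaRect(max(cs,key=cv2.contourArea))
H,S,V=cv2.split(hsv)
red=(((H<8)|(H>172))&(S>150)&(V>90)).astype(np.uint8)
yel=((H>20)&(H<38)&(S>120)).astype(np.uint8)
a=comp(red,(200,215,250,265)); print("red",a); print(cast("top",a[1],.100))
a=comp(yel,(200,215,250,265)); print("yel",a); print(cast("top",a[1],.054))
for (u,v) in((215,225),(240,257),(345,236),(360,228),(370,236),(380,245)): print(u,v,im[v,u],hsv[v,u])
cov=((V<75)).astype(np.uint8); a=comp(cov,(335,210,405,262)); print("cov",a); print(cast("top",a[2][0],.008),cast("top",cv2.boxPoints(a[2]),.008))
box=((S>15)&(H>105)&(H<130)&(V>80)).astype(np.uint8); a=comp(box,(195,205,305,275)); print("box",a); print(cast("top",a[2][0],.05),cast("top",cv2.boxPoints(a[2]),.05))
cv2.imwrite("pics/c.png",cv2.resize(im[195:295,190:430],None,fx=3.3,fy=3.3,interpolation=cv2.INTER_CUBIC))
E
```

```text
red (array([215, 231,  16,  16, 150], dtype=int32), array([222.46666667, 238.57333333]), ((222.00003051757812, 238.50003051757812), (14.849242210388184, 14.849241256713867), 45.0))
[[0.51387422 0.11683071 0.1       ]]
yel (array([212, 227,  26,  26, 256], dtype=int32), array([226.50390625, 240.5703125 ]), ((224.25001525878906, 239.75001525878906), (24.041629791259766, 24.748737335205078), 45.0))
[[0.51131872 0.11163043 0.054     ]]
215 225 [140 130 129] [117  20 140]
240 257 [135 125 123] [115  23 135]
345 236 [110 113 121] [  8  23 121]
360 228 [82 77 76] [115  19  82]
370 236 [49 48 49] [150   5  49]
380 245 [86 78 78] [120  24  86]
cov (array([356, 231,  27,  10, 164], dtype=int32), array([369.48170732, 235.19512195]), ((369.072021484375, 235.10400390625), (26.475048065185547, 6.618762016296387), 10.30484676361084))
[[ 0.52807342 -0.33318333  0.008     ]] [[ 0.52564819 -0.29014346  0.008     ]
 [ 0.54628225 -0.29458272  0.008     ]
 [ 0.53049769 -0.37620617  0.008     ]
 [ 0.50995455 -0.37159322  0.008     ]]
box (array([ 207,  217,   85,   47, 1829], dtype=int32), array([248.043193  , 240.05631493]), ((248.92764282226562, 239.9805145263672), (83.65889739990234, 45.37431716918945), 1.0416265726089478))
[[0.51282176 0.04322133 0.05      ]] [[ 0.44704445  0.17202274  0.05      ]
 [ 0.58669055  0.17218311  0.05      ]
 [ 0.57942554 -0.08719841  0.05      ]
 [ 0.44040962 -0.08319753  0.05      ]]
```

View pics/c.png

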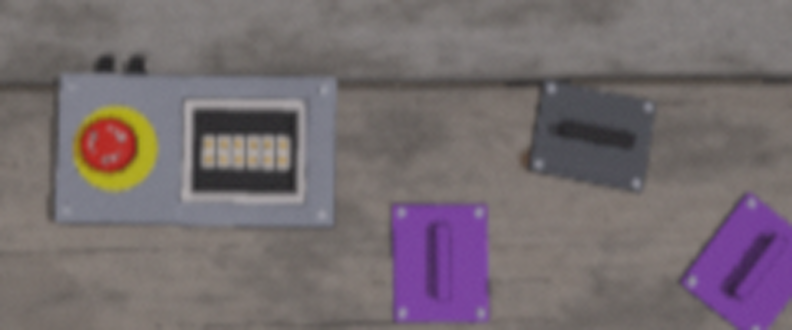

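The close-up crop confirms it: button at (108,145), cover at (592,137) with its handle along image x, tilted about 9°. I'm moving over the button with the fingers shut.

```bash
python3 -m crank '[{"xyz":[-0.0272,-0.0237,0],"twist":[0,0,0],"fingers":0},{"xyz":[-0.0272,-0.0237,0],"twist":[0,0,0],"fingers":0},{"xyz":[-0.0272,-0.0237,0],"twist":[0,0,0],"fingers":0},{"xyz":[-0.0272,-0.0237,0],"twist":[0,0,0],"fingers":0},{"xyz":[-0.0272,-0.0237,0],"twist":[0,0,0],"fingers":0},{"xyz":[-0.0272,-0.0237,0],"twist":[0,0,0],"fingers":0},{"xyz":[-0.0272,-0.0237,0],"twist":[0,0,0],"fingers":0},{"xyz":[-0.0272,-0.0237,0],"twist":[0,0,0],"fingers":0},{"xyz":[-0.0272,-0.0237,0],"twist":[0,0,0],"fingers":0},{"xyz":[-0.0272,-0.0237,0],"twist":[0,0,0],"fingers":0},{"xyz":[-0.0272,-0.0237,0],"twist":[0,0,0],"fingers":0},{"xyz":[-0.0272,-0.0237,0],"twist":[0,0,0],"fingers":0},{"xyz":[-0.0272,-0.0237,0],"twist":[0,0,0],"fingers":0},{"xyz":[-0.0272,-0.0237,0],"twist":[0,0,0],"fingers":0},{"xyz":[-0.0272,-0.0237,0],"twist":[0,0,0],"fingers":0},{"xyz":[-0.0272,-0.0237,0],"twist":[0,0,0],"fingers":0}]' 10
python3 -m crank '[{"xyz":[0,0,0],"twist":[0,0,0.12],"fingers":0},{"xyz":[0,0,0],"twist":[0,0,0.12],"fingers":0},{"xyz":[0,0,0],"twist":[0,0,0.12],"fingers":0},{"xyz":[0,0,0],"twist":[0,0,0.12],"fingers":0},{"xyz":[0,0,0],"twist":[0,0,0.12],"fingers":0},{"xyz":[0,0,0],"twist":[0,0,0.12],"fingers":0},{"xyz":[0,0,0],"twist":[0,0,0.12],"fingers":0},{"xyz":[0,0,0],"twist":[0,0,0.12],"fingers":0},{"xyz":[0,0,0],"twist":[0,0,0.12],"fingers":0},{"xyz":[0,0,0],"twist":[0,0,0.12],"fingers":0},{"xyz":[0,0,0],"twist":[0,0,0],"fingers":0},{"xyz":[0,0,0],"twist":[0,0,0],"fingers":0}]'
python3 - <<'E'
from h import *
im,s=snap("wrist","w1"); print(s["q"],s["eef_pos"]); print(rot(s["tool_rot"]).round(3))
np.save("w1.npy",s,allow_pickle=True)
E
```

```text
time: 1.43
eef_pos: [0.5126, 0.1183, 0.2225]
tool_rot: [-0.0, 0.182, 0.983, -0.0]
contact_force: [1.6, 0.4, 0.1]
finger_gap: 0.006
grasp_force: 0.0
time: 2.43
eef_pos: [0.5121, 0.1201, 0.2224]
tool_rot: [-0.0, 0.704, 0.71, -0.0]
contact_force: [0.0, 0.2, -0.1]
finger_gap: 0.003
grasp_force: 0.0
[-0.74248221  0.24328833  0.46726082  1.93483527 -0.12970299  0.99311874
 -0.20816682] [0.5120602  0.12013021 0.22241075]
[[-0.008  1.    -0.   ]
 [ 1.     0.008 -0.   ]
 [-0.    -0.001 -1.   ]]
```

View pics/w1.png

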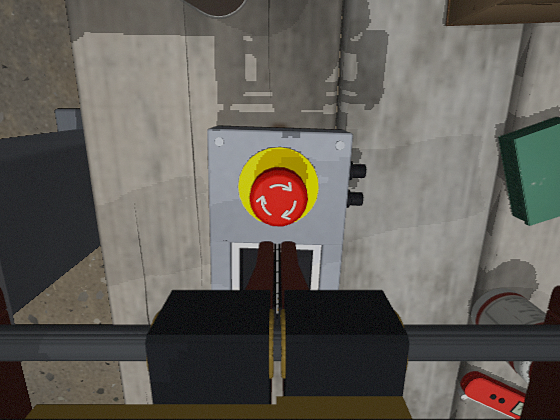

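Wrist view: red head at (278,197), yellow disc around it, box far edge at row ~130, and the shut fingers below. Next I'll measure the head.

```bash
python3 - <<'E'
from h import *
s=np.load("w1.npy",allow_pickle=True).item()
im=cv2.imread("pics/w1.png"); H,S,V=cv2.split(cv2.cvtColor(im,cv2.COLOR_BGR2HSV))
m=((((H<8)|(H>172))&(S>150)&(V>90))*255).astype(np.uint8); m[:, :200]=0; m[:,350:]=0; m[250:]=0
cs,_=cv2.findContours(m,0,2); c=max(cs,key=cv2.contourArea); hull=cv2.convexHull(c)
y=((H>20)&(H<38)&(S>120)).astype(np.uint8)*255; y[:,:200]=0;y[:,350:]=0;y[240:]=0
cy,_=cv2.findContours(y,0,2); cy=cv2.convexHull(max(cy,key=cv2.contourArea))
for n,h,z in(("red",hull,.087),("red",hull,.1),("yel",cy,.054)):
    P=cast("wrist",h.reshape(-1,2),z,s)[:,:2]; print(n,z,cv2.minEnclosingCircle(P.astype(np.float32)),P.min(0),P.max(0))
# box far edge corners at z=.05
P=cast("wrist",[(208,128),(352,131),(219,141),(340,145)],.05,s); print(P.round(4))
E
```

```text
red 0.087 ((0.5115518569946289, 0.11679910868406296), 0.02630774863064289) [0.48663887 0.09129501] [0.53766488 0.14230321]
red 0.1 ((0.5115029215812683, 0.12035064399242401), 0.02516120672225952) [0.48767981 0.09596229] [0.53647353 0.14473899]
yel 0.054 ((0.5117058753967285, 0.11901059001684189), 0.03976023569703102) [0.47239768 0.0836603 ] [0.55111206 0.15823643]
[[0.4449 0.1751 0.05  ]
 [0.5816 0.1734 0.05  ]
 [0.4548 0.163  0.05  ]
 [0.571  0.1601 0.05  ]]
```

```bash
python3 -m crank '[{"xyz":[-0.002,0,0.03],"twist":[0,0,0],"fingers":0},{"xyz":[0,0,0.03],"twist":[0,0,0],"fingers":0},{"xyz":[0,0,0.03],"twist":[0,0,0],"fingers":0},{"xyz":[0,0,0.02],"twist":[0,0,0],"fingers":0},{"xyz":[0,0,0.01],"twist":[0,0,0],"fingers":0},{"xyz":[0,0,0.003],"twist":[0,0,0],"fingers":0},{"xyz":[0,0,0.003],"twist":[0,0,0],"fingers":0},{"xyz":[0,0,0.003],"twist":[0,0,0],"fingers":0},{"xyz":[0,0,0.001],"twist":[0,0,0],"fingers":0},{"xyz":[0,0,0],"twist":[0,0,0],"fingers":0},{"xyz":[0,0,0],"twist":[0,0,0],"fingers":0}]'
```

```text
time: 3.4
eef_pos: [0.5128, 0.1183, 0.0933]
tool_rot: [0.0, 0.706, 0.709, 0.001]
contact_force: [0.4, 0.4, 0.1]
finger_gap: 0.002
grasp_force: 0.0
```

```bash
python3 -m crank '[{"xyz":[0,0,0.001],"twist":[0,0,0],"fingers":0},{"xyz":[0,0,0.001],"twist":[0,0,0],"fingers":0},{"xyz":[0,0,0],"twist":[0,0,0],"fingers":0}]'
python3 -m crank '[{"xyz":[0,0,-0.02],"twist":[0,0,0],"fingers":0.06},{"xyz":[0,0,-0.03],"twist":[0,0,0],"fingers":0.06},{"xyz":[0,0,-0.03],"twist":[0,0,0],"fingers":0.06},{"xyz":[0,0,-0.02],"twist":[0,0,0],"fingers":0.06},{"xyz":[0,0,-0.02],"twist":[0,0,0],"fingers":0.06},{"xyz":[0,0,0],"twist":[0,0,0],"fingers":0.06}]'
python3 - <<'E'
from h import *
im,s=snap("wrist","w2"); np.save("w2.npy",s,allow_pickle=True); print(s["eef_pos"])
im=cv2.imread("pics/w2.png"); H,S,V=cv2.split(cv2.cvtColor(im,cv2.COLOR_BGR2HSV))
m=((((H<8)|(H>172))&(S>150)&(V>90))*255).astype(np.uint8); m[:, :200]=0; m[:,350:]=0; m[250:]=0
cs,_=cv2.findContours(m,0,2); h=cv2.convexHull(max(cs,key=cv2.contourArea))
for z in (.087,.077):
    P=cast("wrist",h.reshape(-1,2),z,s)[:,:2]; print(z,cv2.minEnclosingCircle(P.astype(np.float32)))
# cover, coarse, handle at z~.033 (top cam), and rows to shift
for z in (.028,.033): print(cast("top",(369.07,235.1),z))
E
```

```text
time: 3.65
eef_pos: [0.5131, 0.1183, 0.0919]
tool_rot: [0.0, 0.706, 0.708, 0.001]
contact_force: [-3.0, -0.7, 10.3]
finger_gap: 0.004
grasp_force: 5.4
time: 4.15
eef_pos: [0.5147, 0.1186, 0.2146]
tool_rot: [0.001, 0.706, 0.708, 0.003]
contact_force: [1.3, 0.3, -0.5]
finger_gap: 0.422
grasp_force: 0.0
[0.51466473 0.11858136 0.2146221 ]
0.087 ((0.5115448236465454, 0.11967145651578903), 0.02534674108028412)
0.077 ((0.5115204453468323, 0.1170400008559227), 0.026218466460704803)
[[ 0.52638461 -0.32937599  0.028     ]]
[[ 0.52595922 -0.32842562  0.033     ]]
```

```bash
python3 -m crank '[{"xyz":[-0.033,0,0],"twist":[0,0,0],"fingers":0.08},{"xyz":[-0.033,0,0],"twist":[0,0,0],"fingers":0.08},{"xyz":[-0.033,0,0],"twist":[0,0,0],"fingers":0.08},{"xyz":[-0.033,0,0],"twist":[0,0,0],"fingers":0.08},{"xyz":[-0.033,0,0],"twist":[0,0,0],"fingers":0.08},{"xyz":[-0.033,0,0],"twist":[0,0,0],"fingers":0.08},{"xyz":[0,0,0],"twist":[0,0,0],"fingers":0.08},{"xyz":[0,0,0],"twist":[0,0,0],"fingers":0.08},{"xyz":[0,0,0],"twist":[0,0,0],"fingers":0.08}]'
python3 - <<'E'
from h import *
im,s=snap("wrist","w3"); np.save("w3.npy",s,allow_pickle=True); print(s["eef_pos"])
E
python3 -m crank '[{"xyz":[-0.0345,0.001,0],"twist":[0,0,0],"fingers":0.08},{"xyz":[-0.0345,0.001,0],"twist":[0,0,0],"fingers":0.08},{"xyz":[-0.0345,0.001,0],"twist":[0,0,0],"fingers":0.08},{"xyz":[-0.0345,0.001,0],"twist":[0,0,0],"fingers":0.08},{"xyz":[-0.0345,0.001,0],"twist":[0,0,0],"fingers":0.08},{"xyz":[-0.0345,0.001,0],"twist":[0,0,0],"fingers":0.08},{"xyz":[-0.0345,0.001,0],"twist":[0,0,0],"fingers":0.08},{"xyz":[-0.0345,0.001,0],"twist":[0,0,0],"fingers":0.08},{"xyz":[-0.0345,0.001,0],"twist":[0,0,0],"fingers":0.08},{"xyz":[0,0,0],"twist":[0,0,0.06],"fingers":0.08},{"xyz":[0,0,0],"twist":[0,0,0.06],"fingers":0.08},{"xyz":[0,0,0],"twist":[0,0,0.06],"fingers":0.08},{"xyz":[0,0,0],"twist":[0,0,0],"fingers":0.08},{"xyz":[0,0,0],"twist":[0,0,0],"fingers":0.08},{"xyz":[0,0,0],"twist":[0,0,0],"fingers":0.08}]'
python3 - <<'E'
from h import *
im,s=snap("wrist","w4"); np.save("w4.npy",s,allow_pickle=True); print(s["eef_pos"]); print(s["q"]); print(rot(s["tool_rot"]).round(3))
a=cv2.imread("pics/w3.png");b=cv2.imread("pics/w4.png")
cv2.imwrite("pics/w34.png",np.vstack([a[:300,80:480],b[:300,80:480]]))
E
```

```text
time: 4.95
eef_pos: [0.5127, -0.0792, 0.2097]
tool_rot: [-0.001, 0.706, 0.709, -0.0]
contact_force: [0.3, 0.5, 0.6]
finger_gap: 0.915
grasp_force: 0.0
[ 0.51265331 -0.07916376  0.20974352]
time: 6.25
eef_pos: [0.524, -0.3891, 0.2103]
tool_rot: [-0.0, 0.765, 0.644, 0.0]
contact_force: [0.2, -0.4, -0.8]
finger_gap: 0.911
grasp_force: 0.0
[ 0.52404592 -0.38908933  0.21027516]
[ 0.08734899  0.51944839  0.65409085  1.65747784 -0.34895874  1.08490303
  0.67076684]
[[ 0.171  0.985 -0.   ]
 [ 0.985 -0.171  0.001]
 [ 0.001 -0.    -1.   ]]
```

View pics/w34.png

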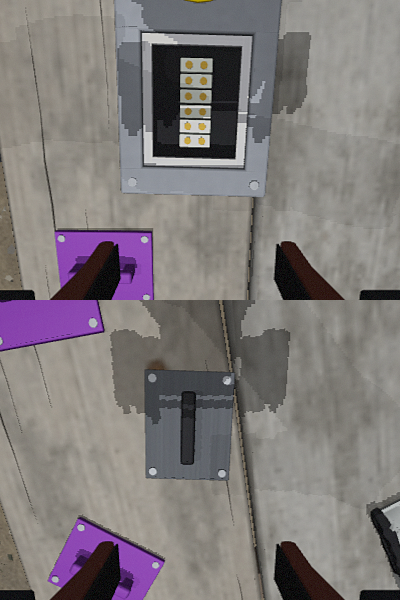

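Upper crop (box): the white ledge ring spans crop (140–256, 33–167), terminal strip inside. Lower crop: the dark cover has corners at about (147,370), (235,372), (229,480) and (146,476), with its handle from (188,392) to (187,464). The purple plates lie to the sides.

```bash
cat > m.py <<'E'
from h import *
def quad(mask):
    cs,_=cv2.findContours(mask,0,2); h=cv2.convexHull(max(cs,key=cv2.contourArea)); return h
def rect(h,z,s,name):
    P=cast("wrist",h.reshape(-1,2),z,s)[:,:2]; r=cv2.minAreaRect((P*1000).astype(np.float32))
    b=cv2.boxPoints(r); e=b[1]-b[0]; f=b[2]-b[1]; L=e if np.hypot(*e)>np.hypot(*f) else f
    print(name,"centre",np.round(r[0],1),"size",np.round(r[1],1),"long axis deg",round(np.degrees(np.arctan2(L[1],L[0]))%180,2)); return r
E
python3 - <<'E'
from m import *
s=np.load("w3.npy",allow_pickle=True).item(); im=cv2.imread("pics/w3.png"); H,S,V=cv2.split(cv2.cvtColor(im,cv2.COLOR_BGR2HSV))
k=np.ones((3,3),np.uint8)
def roi(m,x0,y0,x1,y1):
    o=np.zeros(m.shape,np.uint8); o[y0:y1,x0:x1]=m[y0:y1,x0:x1].astype(np.uint8)*255; return o
# dark compartment + strip inside
d=roi(V<60,222,35,328,165); d=cv2.morphologyEx(d,cv2.MORPH_OPEN,k); rect(quad(d),.042,s,"compartment")
print([im[100,u].tolist() for u in (215,222,226,228,330,325,333,338)])
w=roi((S<22)&(V>135),216,28,342,172); w=cv2.morphologyEx(w,cv2.MORPH_OPEN,k); h=quad(w); rect(h,.042,s,"ledge outer"); cv2.imwrite("pics/mw.png",np.hstack([w,d]))
s=np.load("w4.npy",allow_pickle=True).item(); im=cv2.imread("pics/w4.png"); H,S,V=cv2.split(cv2.cvtColor(im,cv2.COLOR_BGR2HSV))
print([im[110,u].tolist() for u in (215,222,232,260,290,310,320)])
c=roi((H>95)&(H<135)&(V<130)&(S>15),215,60,325,190); c=cv2.morphologyEx(c,cv2.MORPH_OPEN,k); rect(quad(c),.008,s,"cover")
b=roi(V<52,240,80,290,175); b=cv2.morphologyEx(b,cv2.MORPH_OPEN,k); rect(quad(b),.033,s,"bar"); cv2.imwrite("pics/mc.png",np.hstack([c,b]))
E
```

```text
compartment centre [509.1  -1.6] size [98.2 78.5] long axis deg 88.67
[[102, 96, 94], [54, 51, 51], [143, 140, 139], [144, 138, 137], [147, 140, 134], [160, 156, 156], [170, 162, 159], [174, 166, 161]]
ledge outer centre [509.1  -1.4] size [115.5  96.3] long axis deg 88.65
[[150, 160, 165], [101, 109, 114], [71, 66, 62], [99, 94, 93], [107, 103, 99], [112, 104, 100], [48, 51, 51]]
cover centre [ 523.2 -333.7] size [108.6  88.7] long axis deg 78.37
bar centre [ 525.2 -324.9] size [51.  13.3] long axis deg 79.38
```

```bash
python3 -m crank '[{"xyz":[0.0275,-0.005,0],"twist":[0,0,0],"fingers":0.05},{"xyz":[0.027,-0.005,0],"twist":[0,0,0.026],"fingers":0.05},{"xyz":[0,0,0.035],"twist":[0,0,0],"fingers":0.05},{"xyz":[0,0,0.035],"twist":[0,0,0],"fingers":0.05},{"xyz":[0,0,0.035],"twist":[0,0,0],"fingers":0.05},{"xyz":[0,0,0.035],"twist":[0,0,0],"fingers":0.05},{"xyz":[0,0,0.02],"twist":[0,0,0],"fingers":0.05},{"xyz":[0,0,0],"twist":[0,0,0],"fingers":0.05},{"xyz":[0,0,0],"twist":[0,0,0],"fingers":0.05},{"xyz":[0,0,0],"twist":[0,0,0],"fingers":0.05}]'
python3 - <<'E'
from h import *
im,s=snap("wrist","w5"); print(s["eef_pos"]); print(rot(s["tool_rot"]).round(4))
E
```

```text
time: 7.13
eef_pos: [0.524, -0.3357, 0.0522]
tool_rot: [0.001, 0.775, 0.632, 0.0]
contact_force: [0.3, -0.7, -0.1]
finger_gap: 0.567
grasp_force: 0.0
[ 0.52397911 -0.33573154  0.05220508]
[[ 2.004e-01  9.797e-01  1.900e-03]
 [ 9.797e-01 -2.004e-01 -1.100e-03]
 [-7.000e-04  2.100e-03 -1.000e+00]]
```

View pics/w5.png

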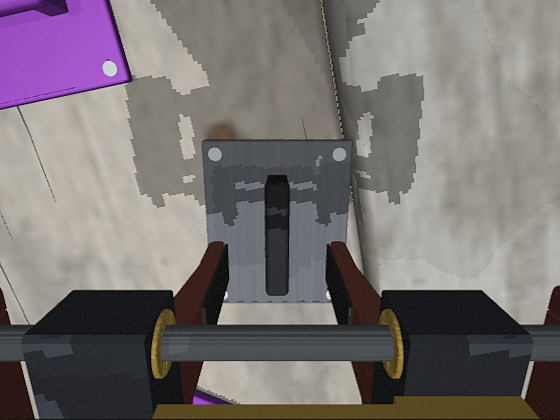

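The handle is centred between the open fingers (bar at (277,175–295)). I'll lower and grip.

```bash
python3 -m crank '[{"xyz":[0.002,0,0.02],"twist":[0,0,0],"fingers":0.05},{"xyz":[0,0,0.01],"twist":[0,0,0],"fingers":0.05},{"xyz":[0,0,0.008],"twist":[0,0,0],"fingers":0.05},{"xyz":[0,0,0],"twist":[0,0,0],"fingers":0.05},{"xyz":[0,0,0],"twist":[0,0,0],"fingers":0.05}]' 30
python3 -m crank '[{"xyz":[0,0,0],"twist":[0,0,0],"fingers":0},{"xyz":[0,0,0],"twist":[0,0,0],"fingers":0},{"xyz":[0,0,0],"twist":[0,0,0],"fingers":0},{"xyz":[0,0,0],"twist":[0,0,0],"fingers":0},{"xyz":[0,0,0],"twist":[0,0,0],"fingers":0},{"xyz":[0,0,0],"twist":[0,0,0],"fingers":0}]' 30
```

```text
time: 7.6
eef_pos: [0.5234, -0.3332, 0.0129]
tool_rot: [0.0, 0.775, 0.632, -0.0]
contact_force: [0.6, 0.5, -0.1]
finger_gap: 0.57
grasp_force: 0.0
time: 8.1
eef_pos: [0.5236, -0.3331, 0.0128]
tool_rot: [0.0, 0.775, 0.632, 0.0]
contact_force: [-0.6, 0.3, 1.6]
finger_gap: 0.158
grasp_force: 30.3
```

```bash
python3 -m crank '[{"xyz":[0,0,-0.015],"twist":[0,0,0],"fingers":0},{"xyz":[0,0,-0.025],"twist":[0,0,0],"fingers":0},{"xyz":[0,0,-0.025],"twist":[0,0,0],"fingers":0},{"xyz":[0,0,-0.025],"twist":[0,0,0],"fingers":0},{"xyz":[0,0,-0.02],"twist":[0,0,0],"fingers":0},{"xyz":[0,0,0],"twist":[0,0,0],"fingers":0}]' 30
python3 -m crank '[{"xyz":[0.015,-0.0038,0],"twist":[0,0,0],"fingers":0},{"xyz":[0.022,-0.0055,0],"twist":[0,0,0],"fingers":0},{"xyz":[0.023,-0.0058,0],"twist":[0,0,0],"fingers":0},{"xyz":[0.023,-0.0058,0],"twist":[0,0,0],"fingers":0},{"xyz":[0.023,-0.0058,0],"twist":[0,0,0],"fingers":0},{"xyz":[0.023,-0.0058,0],"twist":[0,0,0],"fingers":0},{"xyz":[0.023,-0.0058,0],"twist":[0,0,0],"fingers":0},{"xyz":[0.023,-0.0058,0],"twist":[0,0,0],"fingers":0},{"xyz":[0.023,-0.0058,0],"twist":[0,0,0],"fingers":0},{"xyz":[0.023,-0.0058,0],"twist":[0,0,0],"fingers":0},{"xyz":[0.023,-0.0058,0],"twist":[0,0,0],"fingers":0},{"xyz":[0.023,-0.0058,0],"twist":[0,0,0],"fingers":0},{"xyz":[0.023,-0.0058,0],"twist":[0,0,0],"fingers":0},{"xyz":[0.02,-0.005,0],"twist":[0,0,0],"fingers":0},{"xyz":[0.012,-0.003,0],"twist":[0,0,-0.06],"fingers":0},{"xyz":[0,0,0],"twist":[0,0,-0.06],"fingers":0},{"xyz":[0,0,0],"twist":[0,0,-0.059],"fingers":0},{"xyz":[0,0,0],"twist":[0,0,0],"fingers":0},{"xyz":[0,0,0],"twist":[0,0,0],"fingers":0},{"xyz":[0,0,0],"twist":[0,0,0],"fingers":0}]' 30
python3 - <<'E'
from h import *
im,s=snap("wrist","w6"); np.save("w6.npy",s,allow_pickle=True); M=rot(s["tool_rot"]); print(s["eef_pos"],s["finger_gap"],np.degrees(np.arctan2(M[1,0],M[0,0]))); print(M.round(4))
E
```

```text
time: 8.6
eef_pos: [0.5253, -0.3348, 0.1276]
tool_rot: [0.003, 0.775, 0.632, 0.001]
contact_force: [1.1, -1.3, -1.1]
finger_gap: 0.157
grasp_force: 30.0
time: 10.27
eef_pos: [0.5085, -0.0019, 0.1226]
tool_rot: [-0.0, 0.716, 0.698, -0.0]
contact_force: [-0.2, 1.0, -1.9]
finger_gap: 0.16
grasp_force: 30.0
[ 0.50845184 -0.00188713  0.12257606] 0.15973920106206246 88.59491314966792
[[ 2.450e-02  9.997e-01 -2.000e-04]
 [ 9.997e-01 -2.450e-02 -1.000e-04]
 [-1.000e-04 -2.000e-04 -1.000e+00]]
```

View pics/w6.png

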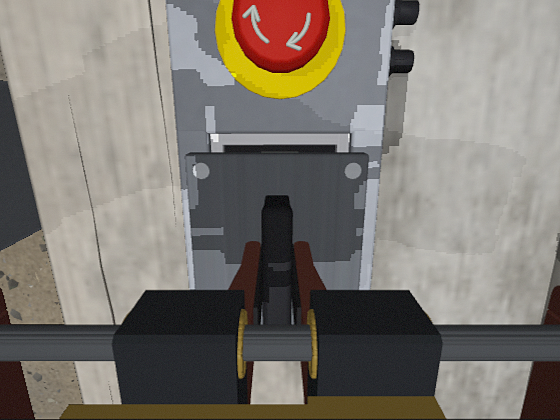

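The cover is held level over the recess. Its far edge runs from (188,153) to (368,155), and the recess far wall is at row ~134 from (210) to (351). Next I compute the remaining offset.

```bash
python3 - <<'E'
from m import *
s=np.load("w6.npy",allow_pickle=True).item(); im=cv2.imread("pics/w6.png"); H,S,V=cv2.split(cv2.cvtColor(im,cv2.COLOR_BGR2HSV))
zt=s["eef_pos"][2]-.0048
d=np.array([np.cos(np.radians(88.6)),np.sin(np.radians(88.6))]); n=np.array([d[1],-d[0]])
P=cast("wrist",[(187.5,153),(368,154.5),(189,200),(367,200)],zt,s)[:,:2]; print("cover pts",P.round(4)); 
c=(P[0]+P[1])/2-.055*d; print("width",np.linalg.norm(P[1]-P[0]),"edge deg",np.degrees(np.arctan2(*(P[1]-P[0])[::-1]))," centre from front edge",c)
print("mid of lateral edges",(P[2]+P[3])/2, np.linalg.norm(P[2]-P[3]))
Q=cast("wrist",[(210,134),(351,134)],.050,s)[:,:2]; print("recess top edge",Q,(Q[0]+Q[1])/2-.058*d)
Q=cast("wrist",[(210,134),(351,134)],.042,s)[:,:2]; print("recess ledge",Q,(Q[0]+Q[1])/2-.058*d)
for r in (180,): print([(u,int(V[r,u])) for u in list(range(180,196))+list(range(360,376))])
print([(v,int(V[v,230])) for v in range(124,160)])
E
```

```text
cover pts [[0.4655 0.0541]
 [0.5525 0.0512]
 [0.4639 0.0306]
 [0.5532 0.0284]]
width 0.08709989859335142 edge deg -1.872737483052365  centre from front edge [ 0.50765776 -0.00234952]
mid of lateral edges [0.50854861 0.029473  ] 0.08929039086830093
recess top edge [[0.4639216  0.05743819]
 [0.55808221 0.05513564]] [ 0.50958484 -0.00169577]
recess ledge [[0.46237266 0.05680747]
 [0.55974784 0.05442631]] [ 0.50964319 -0.0023658 ]
[(180, 138), (181, 107), (182, 120), (183, 124), (184, 124), (185, 124), (186, 100), (187, 104), (188, 117), (189, 123), (190, 118), (191, 119), (192, 117), (193, 117), (194, 119), (195, 122), (360, 78), (361, 80), (362, 78), (363, 77), (364, 74), (365, 65), (366, 83), (367, 179), (368, 195), (369, 187), (370, 188), (371, 189), (372, 188), (373, 188), (374, 188), (375, 187)]
[(124, 123), (125, 122), (126, 122), (127, 124), (128, 124), (129, 125), (130, 125), (131, 108), (132, 96), (133, 76), (134, 172), (135, 170), (136, 166), (137, 168), (138, 168), (139, 166), (140, 165), (141, 168), (142, 169), (143, 177), (144, 153), (145, 51), (146, 26), (147, 28), (148, 35), (149, 29), (150, 37), (151, 22), (152, 42), (153, 43), (154, 60), (155, 76), (156, 75), (157, 77), (158, 81), (159, 76)]
```

```bash
python3 -m crank '[{"xyz":[0.0003,0.0015,0.01],"twist":[0,0,0],"fingers":0},{"xyz":[0,0,0.015],"twist":[0,0,0],"fingers":0},{"xyz":[0,0,0.015],"twist":[0,0,0],"fingers":0},{"xyz":[0,0,0.01],"twist":[0,0,0],"fingers":0},{"xyz":[0,0,0.005],"twist":[0,0,0],"fingers":0},{"xyz":[0,0,0],"twist":[0,0,0],"fingers":0},{"xyz":[0,0,0],"twist":[0,0,0],"fingers":0},{"xyz":[0,0,0],"twist":[0,0,0],"fingers":0}]' 30
python3 - <<'E'
from m import *
im,s=snap("wrist","w7"); np.save("w7.npy",s,allow_pickle=True); M=rot(s["tool_rot"]); print(s["eef_pos"],np.degrees(np.arctan2(M[1,0],M[0,0])))
E
```

```text
time: 10.98
eef_pos: [0.5107, -0.0012, 0.0681]
tool_rot: [0.0, 0.715, 0.699, 0.0]
contact_force: [0.7, 0.6, -1.7]
finger_gap: 0.158
grasp_force: 30.0
[ 0.51065255 -0.00116476  0.06812569] 88.66517196269801
```

View pics/w7.png

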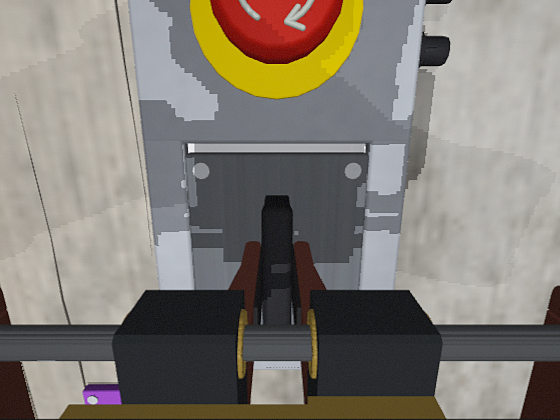

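The cover is centred over the recess: plate edges at columns 188/367, recess edges at about 185/369. Lowering slowly.

```bash
python3 -m crank '[{"xyz":[0,0,0.003],"twist":[0,0,0],"fingers":0},{"xyz":[0,0,0.003],"twist":[0,0,0],"fingers":0},{"xyz":[0,0,0.003],"twist":[0,0,0],"fingers":0},{"xyz":[0,0,0],"twist":[0,0,0],"fingers":0},{"xyz":[0,0,0],"twist":[0,0,0],"fingers":0}]' 30
python3 -m crank '[{"xyz":[0,0,0.002],"twist":[0,0,0],"fingers":0},{"xyz":[0,0,0.002],"twist":[0,0,0],"fingers":0},{"xyz":[0,0,0],"twist":[0,0,0],"fingers":0},{"xyz":[0,0,0],"twist":[0,0,0],"fingers":0}]' 30
```

```text
time: 11.45
eef_pos: [0.5099, -0.0011, 0.0584]
tool_rot: [-0.0, 0.715, 0.699, -0.0]
contact_force: [0.2, -0.3, -2.2]
finger_gap: 0.156
grasp_force: 30.0
time: 11.78
eef_pos: [0.5103, -0.001, 0.0548]
tool_rot: [0.0, 0.715, 0.699, 0.0]
contact_force: [-1.2, 0.3, 1.3]
finger_gap: 0.158
grasp_force: 30.0
```

```bash
python3 -m crank '[{"xyz":[0,0,0.001],"twist":[0,0,0],"fingers":0},{"xyz":[0,0,0.001],"twist":[0,0,0],"fingers":0},{"xyz":[0,0,0],"twist":[0,0,0],"fingers":0}]' 30
python3 -m crank '[{"xyz":[0,0,0],"twist":[0,0,0],"fingers":0.04},{"xyz":[0,0,0],"twist":[0,0,0],"fingers":0.04},{"xyz":[0,0,0],"twist":[0,0,0],"fingers":0.04},{"xyz":[0,0,0],"twist":[0,0,0],"fingers":0.04}]' 30
```

```text
time: 12.03
eef_pos: [0.5103, -0.001, 0.0546]
tool_rot: [-0.001, 0.715, 0.699, 0.001]
contact_force: [-8.8, 1.0, 28.9]
finger_gap: 0.155
grasp_force: 30.0
time: 12.37
eef_pos: [0.5101, -0.001, 0.0525]
tool_rot: [0.0, 0.715, 0.699, -0.0]
contact_force: [0.4, 0.4, -1.1]
finger_gap: 0.418
grasp_force: 0.0
```

```bash
python3 -m crank '[{"xyz":[0,0,-0.015],"twist":[0,0,0],"fingers":0.04},{"xyz":[0,0,-0.025],"twist":[0,0,0],"fingers":0.04},{"xyz":[0,0,-0.035],"twist":[0,0,0],"fingers":0.08},{"xyz":[0,0,-0.035],"twist":[0,0,0],"fingers":0.08},{"xyz":[0,0,-0.035],"twist":[0,0,0],"fingers":0.08},{"xyz":[-0.03,0,-0.012],"twist":[0,0,0],"fingers":0.08},{"xyz":[-0.03,0,0],"twist":[0,0,0],"fingers":0.08},{"xyz":[-0.02,0,0],"twist":[0,0,0],"fingers":0.08},{"xyz":[0,0,0],"twist":[0,0,0],"fingers":0.08},{"xyz":[0,0,0],"twist":[0,0,0],"fingers":0.08},{"xyz":[0,0,0],"twist":[0,0,0],"fingers":0.08}]'
python3 - <<'E'
from m import *
im,s=snap("wrist","w8"); np.save("w8.npy",s,allow_pickle=True); M=rot(s["tool_rot"]); print(s["eef_pos"],np.degrees(np.arctan2(M[1,0],M[0,0])))
E
```

```text
time: 13.28
eef_pos: [0.5082, -0.0802, 0.2093]
tool_rot: [-0.0, 0.715, 0.699, -0.0]
contact_force: [0.3, 0.1, 0.0]
finger_gap: 0.908
grasp_force: 0.0
[ 0.50816897 -0.08019794  0.20925171] 88.71212660530348
```

View pics/w8.png

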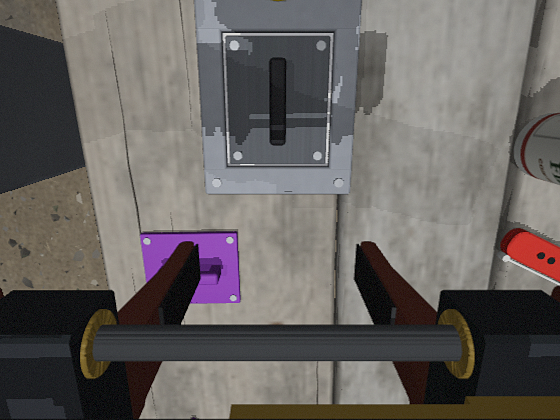

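The cover sits flush with even gaps all round (plate (222–333, 33–166), light ledge line on every side). Moving over the button.

```bash
python3 -m crank '[{"xyz":[0.028,0,0],"twist":[0,0,0],"fingers":0.08},{"xyz":[0.03,0,0],"twist":[0,0,0],"fingers":0.08},{"xyz":[0.03,0,0],"twist":[0,0,0],"fingers":0.08},{"xyz":[0.03,0,0],"twist":[0,0,0],"fingers":0.08},{"xyz":[0.03,-0.001,0],"twist":[0,0,0],"fingers":0.08},{"xyz":[0.03,0,0],"twist":[0,0,0],"fingers":0.08},{"xyz":[0.02,0,0],"twist":[0,0,0],"fingers":0.08},{"xyz":[0,0,0.03],"twist":[0,0,0],"fingers":0.08},{"xyz":[0,0,0.03],"twist":[0,0,0],"fingers":0.08},{"xyz":[0,0,0.03],"twist":[0,0,0],"fingers":0.08},{"xyz":[0,0,0],"twist":[0,0,0],"fingers":0.08},{"xyz":[0,0,0],"twist":[0,0,0],"fingers":0.08},{"xyz":[0,0,0],"twist":[0,0,0],"fingers":0.08}]'
python3 - <<'E'
from m import *
im,s=snap("wrist","w9"); print(s["eef_pos"],s["q"])
im=im[:,:,::-1].copy(); H,S,V=cv2.split(cv2.cvtColor(im,cv2.COLOR_BGR2HSV))
m=((((H<8)|(H>172))&(S>170)&(V>90))*255).astype(np.uint8); m[:, :200]=0; m[:,350:]=0; m[300:]=0
h=quad(m)
for z in (.077,.087): print(cv2.minEnclosingCircle(cast("wrist",h.reshape(-1,2),z,s)[:,:2].astype(np.float32)))
E
```

```text
time: 14.42
eef_pos: [0.5125, 0.1175, 0.1208]
tool_rot: [0.0, 0.715, 0.699, 0.0]
contact_force: [0.3, -0.0, 0.3]
finger_gap: 0.911
grasp_force: 0.0
[0.51252244 0.11749485 0.12077426] [-0.78762886  0.40343408  0.5550428   2.03467886 -0.29847796  0.78041964
 -0.07678107]
((0.5119732022285461, 0.11589888483285904), 0.026853330433368683)
((0.512123167514801, 0.11967430263757706), 0.02557399496436119)
```

View pics/w9.png

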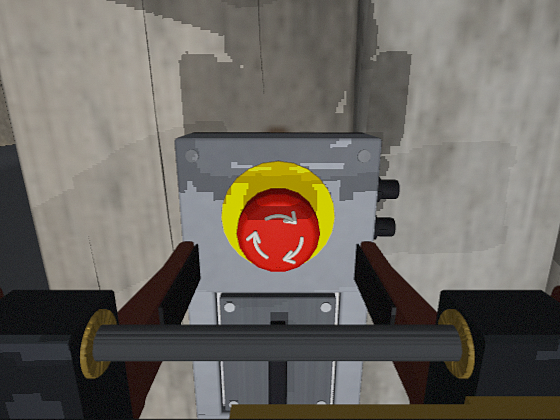

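The head at (278,230) is centred between the fingers. Lower and grip.

```bash
python3 -m crank '[{"xyz":[0,0,0.02],"twist":[0,0,0],"fingers":0.08},{"xyz":[0,0,0.02],"twist":[0,0,0],"fingers":0.08},{"xyz":[0,0,0.015],"twist":[0,0,0],"fingers":0.08},{"xyz":[0,0,0.005],"twist":[0,0,0],"fingers":0.08},{"xyz":[0,0,0],"twist":[0,0,0],"fingers":0.08},{"xyz":[0,0,0],"twist":[0,0,0],"fingers":0.08}]' 20
python3 -m crank '[{"xyz":[0,0,0],"twist":[0,0,0],"fingers":0.03},{"xyz":[0,0,0],"twist":[0,0,0],"fingers":0.03},{"xyz":[0,0,0],"twist":[0,0,0],"fingers":0.03},{"xyz":[0,0,0],"twist":[0,0,0],"fingers":0.03},{"xyz":[0,0,0],"twist":[0,0,0],"fingers":0.03}]' 20
```

```text
time: 14.97
eef_pos: [0.5128, 0.1172, 0.0609]
tool_rot: [0.0, 0.715, 0.699, 0.001]
contact_force: [0.2, -0.2, 0.3]
finger_gap: 0.906
grasp_force: 0.0
time: 15.38
eef_pos: [0.5131, 0.1171, 0.0603]
tool_rot: [0.001, 0.715, 0.699, 0.001]
contact_force: [1.1, -0.2, -1.8]
finger_gap: 0.581
grasp_force: 20.0
```

```bash
python3 -m crank '[{"xyz":[0,0,0],"twist":[0,0,0.08],"fingers":0.03},{"xyz":[0,0,0],"twist":[0,0,0.08],"fingers":0.03},{"xyz":[0,0,0],"twist":[0,0,0.08],"fingers":0.03},{"xyz":[0,0,0],"twist":[0,0,0.08],"fingers":0.03},{"xyz":[0,0,0],"twist":[0,0,0.08],"fingers":0.03},{"xyz":[0,0,0],"twist":[0,0,0.08],"fingers":0.03},{"xyz":[0,0,0],"twist":[0,0,0],"fingers":0.03}]' 20
python3 -c "
from h import *
s=robot.state();print(s['ft_torque'],s['q'])"
python3 -m crank '[{"xyz":[0,0,0],"twist":[0,0,0.08],"fingers":0.03},{"xyz":[0,0,0],"twist":[0,0,0.08],"fingers":0.03},{"xyz":[0,0,0],"twist":[0,0,0.08],"fingers":0.03},{"xyz":[0,0,0],"twist":[0,0,0.05],"fingers":0.03},{"xyz":[0,0,0],"twist":[0,0,0],"fingers":0.03},{"xyz":[0,0,0],"twist":[0,0,0],"fingers":0.03}]' 20
python3 -c "
from h import *
s=robot.state();print(s['ft_torque'],s['q'])"
```

```text
time: 15.97
eef_pos: [0.5127, 0.1174, 0.0616]
tool_rot: [-0.001, 0.862, 0.507, 0.001]
contact_force: [-5.3, 0.5, 22.8]
finger_gap: 0.583
grasp_force: 20.0
[-0.00190319  1.37482912  0.19220568] [-0.82598489  0.53019591  0.62210173  2.07324805 -0.48891476  0.68241721
 -0.38762658]
time: 16.47
eef_pos: [0.5125, 0.1179, 0.0616]
tool_rot: [-0.001, 0.925, 0.379, 0.001]
contact_force: [-6.6, 0.4, 23.3]
finger_gap: 0.583
grasp_force: 20.0
[0.27865913 1.48009172 0.19945639] [-0.88039981  0.55391205  0.69821607  2.07629889 -0.55640409  0.70058435
 -0.60953919]
```

```bash
python3 -m crank '[{"xyz":[0,0,0],"twist":[0,0,0],"fingers":0.03},{"xyz":[0,0,0],"twist":[0,0,0],"fingers":0.03},{"xyz":[0,0,0],"twist":[0,0,0],"fingers":0.03}]' 5
python3 - <<'E'
from m import *
im,s=snap("wrist","w10"); print(s["eef_pos"],s["ft_torque"])
im=im[:,:,::-1].copy(); H,S,V=cv2.split(cv2.cvtColor(im,cv2.COLOR_BGR2HSV))
m=((((H<8)|(H>172))&(S>170)&(V>90))*255).astype(np.uint8); m[:, :200]=0; m[:,350:]=0; m[300:]=0
h=quad(m)
for z in (.077,.082,.087): print(z,cv2.minEnclosingCircle(cast("wrist",h.reshape(-1,2),z,s)[:,:2].astype(np.float32)))
E
```

```text
time: 16.72
eef_pos: [0.5124, 0.1178, 0.0598]
tool_rot: [-0.0, 0.925, 0.379, 0.001]
contact_force: [1.6, 2.3, 1.5]
finger_gap: 0.586
grasp_force: 5.0
[0.51237965 0.117811   0.05983959] [ 0.53718785 -0.16894363  0.05935598]
0.077 ((0.5101114511489868, 0.11691857874393463), 0.02903721295297146)
0.082 ((0.5120589733123779, 0.11883257329463959), 0.028037412092089653)
0.087 ((0.5140064358711243, 0.12074646353721619), 0.027037573978304863)
```

View pics/w10.png

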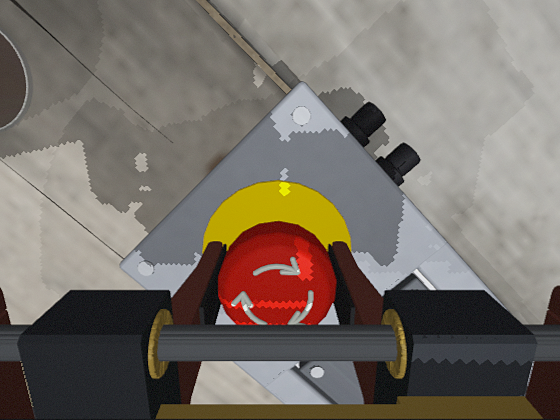

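The head has turned with the gripper and risen, and the vertical force has gone. I'll open and back off, and from here check by numbers only.

```bash
python3 -m crank '[{"xyz":[0,0,0],"twist":[0,0,0],"fingers":0.08},{"xyz":[0,0,0],"twist":[0,0,0],"fingers":0.08},{"xyz":[0,0,0],"twist":[0,0,0],"fingers":0.08},{"xyz":[0,0,0],"twist":[0,0,0],"fingers":0.08},{"xyz":[0,0,-0.02],"twist":[0,0,0],"fingers":0.08},{"xyz":[0,0,-0.035],"twist":[0,0,0],"fingers":0.08},{"xyz":[0,0,-0.035],"twist":[0,0,0],"fingers":0.08},{"xyz":[0,0,-0.035],"twist":[0,0,0],"fingers":0.08},{"xyz":[0,0,-0.035],"twist":[0,0,-0.11],"fingers":0.08},{"xyz":[0,0,0],"twist":[0,0,-0.11],"fingers":0.08},{"xyz":[0,0,0],"twist":[0,0,-0.11],"fingers":0.08},{"xyz":[0,0,0],"twist":[0,0,-0.11],"fingers":0.08},{"xyz":[0,0,0],"twist":[0,0,-0.11],"fingers":0.08},{"xyz":[0,0,0],"twist":[0,0,-0.11],"fingers":0.08},{"xyz":[0,0,0],"twist":[0,0,-0.11],"fingers":0.08},{"xyz":[0,0,0],"twist":[0,0,0],"fingers":0.08},{"xyz":[0,0,0],"twist":[0,0,0],"fingers":0.08}]' 20
python3 - <<'E'
from m import *
def red(f,s):
    im=cv2.imread(f"pics/{f}.png"); H,S,V=cv2.split(cv2.cvtColor(im,cv2.COLOR_BGR2HSV))
    m=((((H<8)|(H>172))&(S>150)&(V>90))*255).astype(np.uint8); m[:, :200]=0; m[:,350:]=0; m[250:]=0
    h=quad(m)
    for z in (.077,.087): print(f,z,cv2.minEnclosingCircle(cast("wrist",h.reshape(-1,2),z,s)[:,:2].astype(np.float32)))
im,s=snap("wrist","w11"); print(s["eef_pos"]); red("w11",s); red("w1",np.load("w1.npy",allow_pickle=True).item()); red("w2",np.load("w2.npy",allow_pickle=True).item())
E
```

```text
time: 18.18
eef_pos: [0.5116, 0.1165, 0.2195]
tool_rot: [-0.0, 0.717, 0.698, -0.0]
contact_force: [-0.5, 1.0, 0.6]
finger_gap: 0.907
grasp_force: 0.0
[0.51164518 0.11653649 0.21952615]
w11 0.077 ((0.51161128282547, 0.11685624718666077), 0.026295358315110207)
w11 0.087 ((0.5116467475891113, 0.11940142512321472), 0.025434497743844986)
w1 0.077 ((0.5115987062454224, 0.11401857435703278), 0.027190081775188446)
w1 0.087 ((0.5115606784820557, 0.11675084382295609), 0.02630811743438244)
w2 0.077 ((0.5115291476249695, 0.11699876189231873), 0.026218356564641)
w2 0.087 ((0.5115533471107483, 0.1196306124329567), 0.025346633046865463)
```

The head radius matches the latched picture (w2), so the button did not spring up. The grip's friction held it down, and it re-latched on opening. I'll grip again, turn, and then let the tool ride up with the head while checking that the head pushes the tool up rather than being pulled.

```bash
python3 -m crank '[{"xyz":[0.001,0,0.03],"twist":[0,0,0],"fingers":0.08},{"xyz":[0,0,0.035],"twist":[0,0,0],"fingers":0.08},{"xyz":[0,0,0.035],"twist":[0,0,0],"fingers":0.08},{"xyz":[0,0,0.03],"twist":[0,0,0],"fingers":0.08},{"xyz":[0,0,0.02],"twist":[0,0,0],"fingers":0.08},{"xyz":[0,0,0.007],"twist":[0,0,0],"fingers":0.08},{"xyz":[0,0,0],"twist":[0,0,0],"fingers":0.08},{"xyz":[0,0,0],"twist":[0,0,0],"fingers":0.08},{"xyz":[0,0,0],"twist":[0,0,0],"fingers":0.03},{"xyz":[0,0,0],"twist":[0,0,0],"fingers":0.03},{"xyz":[0,0,0],"twist":[0,0,0],"fingers":0.03},{"xyz":[0,0,0],"twist":[0,0,0],"fingers":0.03},{"xyz":[0,0,0],"twist":[0,0,0],"fingers":0.03}]' 20
python3 -m crank '[{"xyz":[0,0,0],"twist":[0,0,0.08],"fingers":0.03},{"xyz":[0,0,0],"twist":[0,0,0.08],"fingers":0.03},{"xyz":[0,0,0],"twist":[0,0,0.08],"fingers":0.03},{"xyz":[0,0,0],"twist":[0,0,0.08],"fingers":0.03},{"xyz":[0,0,0],"twist":[0,0,0.08],"fingers":0.03},{"xyz":[0,0,0],"twist":[0,0,0],"fingers":0.03}]' 20
python3 -m crank '[{"xyz":[0,0,0],"twist":[0,0,0.08],"fingers":0.03},{"xyz":[0,0,0],"twist":[0,0,0.08],"fingers":0.03},{"xyz":[0,0,0],"twist":[0,0,0.08],"fingers":0.03},{"xyz":[0,0,0],"twist":[0,0,0.08],"fingers":0.03},{"xyz":[0,0,0],"twist":[0,0,0.06],"fingers":0.03},{"xyz":[0,0,0],"twist":[0,0,0],"fingers":0.03},{"xyz":[0,0,0],"twist":[0,0,0],"fingers":0.03}]' 20
```

```text
time: 19.32
eef_pos: [0.5132, 0.1183, 0.0635]
tool_rot: [0.001, 0.715, 0.699, 0.001]
contact_force: [0.4, -0.6, 0.5]
finger_gap: 0.584
grasp_force: 20.0
time: 19.82
eef_pos: [0.5132, 0.1184, 0.0646]
tool_rot: [-0.0, 0.841, 0.541, 0.001]
contact_force: [-4.8, 0.1, 19.5]
finger_gap: 0.585
grasp_force: 20.0
time: 20.4
eef_pos: [0.5134, 0.1187, 0.0649]
tool_rot: [-0.001, 0.927, 0.375, 0.002]
contact_force: [-4.0, 0.7, 23.7]
finger_gap: 0.584
grasp_force: 20.0
```

```bash
python3 -m crank '[{"xyz":[0,0,-0.001],"twist":[0,0,0],"fingers":0.03},{"xyz":[0,0,-0.001],"twist":[0,0,0],"fingers":0.03},{"xyz":[0,0,0],"twist":[0,0,0],"fingers":0.03}]' 20
python3 -c "
from h import *
s=robot.state();print(s['ft_torque'])"
python3 -m crank '[{"xyz":[0,0,-0.001],"twist":[0,0,0],"fingers":0.03},{"xyz":[0,0,-0.001],"twist":[0,0,0],"fingers":0.03},{"xyz":[0,0,0],"twist":[0,0,0],"fingers":0.03}]' 20
```

```text
time: 20.65
eef_pos: [0.5132, 0.1186, 0.0659]
tool_rot: [-0.0, 0.927, 0.375, 0.001]
contact_force: [0.3, 0.1, 7.5]
finger_gap: 0.59
grasp_force: 20.0
[0.04515302 0.04788886 0.10816543]
time: 20.9
eef_pos: [0.5131, 0.1185, 0.0673]
tool_rot: [0.0, 0.927, 0.375, 0.001]
contact_force: [4.6, 2.4, 1.2]
finger_gap: 0.586
grasp_force: 20.0
```

```bash
python3 -m crank '[{"xyz":[0,0,0],"twist":[0,0,0.06],"fingers":0.03},{"xyz":[0,0,0],"twist":[0,0,0.04],"fingers":0.03},{"xyz":[0,0,0],"twist":[0,0,0],"fingers":0.03},{"xyz":[0,0,0],"twist":[0,0,0],"fingers":0.03}]' 20
python3 - <<'E'
from m import *
im,s=snap("wrist","w12"); print(s["eef_pos"],s["ft_torque"])
for f,z in (("w10",.0598),("w12",s["eef_pos"][2])):
    im=cv2.imread(f"pics/{f}.png"); H,S,V=cv2.split(cv2.cvtColor(im,cv2.COLOR_BGR2HSV))
    m=(((H<8)|(H>172))&(S>200)&(V>120)); m[:,:200]=0;m[:,360:]=0;m[318:]=0
    rows=np.where(m.sum(1)>15)[0]; print(f,"top row",rows[0],"max width",m.sum(1).max())
    cols=[(r,np.where(m[r])[0][[0,-1]].tolist()) for r in range(rows[0],318,12)]; print(cols)
    # predicted silhouette top row (far top edge of straight side) for stem down/up
    for nm,zt in (("down",.085),("mid",.090),("up",.095)):
        a=np.linspace(0,2*np.pi,72); P=np.c_[.5117+.026*np.cos(a),.1180+.026*np.sin(a),0*a+zt]
        S0=dict(s); 
        if f=="w10": S0["eef_pos"]=np.array([.51238,.11781,.05984]); S0["tool_rot"]=np.array([0,.925,.379,.001])
        q=proj("wrist",P,S0); print(nm,"top",q[:,1].min().round(1),"width",np.ptp(q[:,0]).round(1))
E
```

```text
time: 21.23
eef_pos: [0.513, 0.1185, 0.067]
tool_rot: [0.0, 0.945, 0.328, 0.001]
contact_force: [5.1, 3.1, 1.8]
finger_gap: 0.582
grasp_force: 20.0
[0.51301027 0.11849895 0.06704949] [ 0.47188701 -0.85140606  0.03748678]
w10 top row 234 max width 117
[(234, [266, 287]), (246, [238, 315]), (258, [227, 325]), (270, [221, 332]), (282, [219, 335]), (294, [218, 334]), (306, [224, 329])]
down top 229.9 width 117.3
mid top 234.2 width 121.1
up top 238.7 width 125.2
w12 top row 231 max width 114
[(231, [264, 288]), (243, [240, 313]), (255, [229, 324]), (267, [223, 330]), (279, [220, 333]), (291, [221, 331]), (303, [227, 327]), (315, [235, 319])]
down top 226.3 width 112.0
mid top 230.3 width 115.5
up top 234.5 width 119.2
```

```bash
cat > w.py <<'E'
from m import *
import sys
f=sys.argv[1]; im,s=snap("wrist",f); print(s["eef_pos"].round(4),s["contact_force"].round(1),s["ft_torque"].round(2))
im=cv2.imread(f"pics/{f}.png"); H,S,V=cv2.split(cv2.cvtColor(im,cv2.COLOR_BGR2HSV))
m=(((H<8)|(H>172))&(S>200)&(V>120)); m[:,:200]=0;m[:,360:]=0;m[318:]=0
w=[np.ptp(np.where(m[r])[0]) for r in range(200,318) if m[r].sum()>15]; print("width",max(w),"top",np.where(m.sum(1)>15)[0][0])
a=np.linspace(0,2*np.pi,72)
for zt in (.085,.090,.095):
    q=proj("wrist",np.c_[.5117+.026*np.cos(a),.1180+.026*np.sin(a),0*a+zt],s); print("stem up by",round((zt-.085)*1000),"width",np.ptp(q[:,0]).round(1),"top",q[:,1].min().round(1))
E
python3 -m crank '[{"xyz":[0,0,0],"twist":[0,0,0],"fingers":0.03},{"xyz":[0,0,0],"twist":[0,0,0],"fingers":0.03},{"xyz":[0,0,0],"twist":[0,0,0],"fingers":0.03},{"xyz":[0,0,0],"twist":[0,0,0],"fingers":0.03}]' 3
python3 w.py w13
```

```text
time: 21.62
eef_pos: [0.5117, 0.1177, 0.0665]
tool_rot: [0.0, 0.945, 0.328, -0.0]
contact_force: [3.7, 0.5, 0.9]
finger_gap: 0.588
grasp_force: 3.0
[0.5117 0.1177 0.0665] [3.7 0.5 0.9] [ 0.12 -0.6   0.03]
width 112 top 228
stem up by 0 width 112.7 top 223.5
stem up by 5 width 116.2 top 227.4
stem up by 10 width 119.9 top 231.6
```

```bash
cat > arr.py <<'E'
from m import *
import sys
def arrows(f,s,zt):
    im=cv2.imread(f"pics/{f}.png"); H,S,V=cv2.split(cv2.cvtColor(im,cv2.COLOR_BGR2HSV))
    m=((S<110)&(V>100)).astype(np.uint8); C=np.array([.5117,.1180])
    n,l,st,c=cv2.connectedComponentsWithStats(m)
    for i in range(1,n):
        if st[i,4]<25: continue
        P=cast("wrist",c[i],zt,s)[0,:2]-C
        if np.hypot(*P)<.022: print(f,"px",c[i].round(0),"area",st[i,4],"r",np.hypot(*P).round(4),"deg",np.degrees(np.arctan2(P[1],P[0])).round(1))
if __name__=="__main__":
    arrows("w1",np.load("w1.npy",allow_pickle=True).item(),.101)
    arrows("w2",np.load("w2.npy",allow_pickle=True).item(),.091)
    s=robot.state(); arrows("w13",s,.091)
    s12=dict(s); s12["eef_pos"]=np.array([.51238,.11781,.05984]); s12["tool_rot"]=np.array([0,.925,.379,.001]); arrows("w10",s12,.091)
E
python3 arr.py
```

```text
w1 px [283. 186.] area 92 r 0.013 deg 68.4
w1 px [263. 204.] area 92 r 0.0124 deg -163.8
w1 px [289. 211.] area 94 r 0.0141 deg -45.5
w2 px [279. 184.] area 96 r 0.013 deg 68.8
w2 px [259. 202.] area 95 r 0.0125 deg -163.9
w2 px [285. 209.] area 92 r 0.014 deg -44.9
w13 px [282. 261.] area 369 r 0.0109 deg 29.1
w13 px [249. 299.] area 340 r 0.0153 deg 159.3
w13 px [301. 305.] area 330 r 0.0153 deg -98.8
w10 px [280. 268.] area 390 r 0.0113 deg 37.8
w10 px [247. 307.] area 350 r 0.0149 deg 163.6
w10 px [302. 311.] area 304 r 0.0143 deg -85.6
```

The arrow angles give a head turn of only about 0.60 rad on the first try and about 0.75 now, because it slips in the grip. I'll turn further, to the stop.

```bash
python3 -m crank '[{"xyz":[0,0,0],"twist":[0,0,0],"fingers":0.03},{"xyz":[0,0,0],"twist":[0,0,0],"fingers":0.03},{"xyz":[0,0,0],"twist":[0,0,0.06],"fingers":0.03},{"xyz":[0,0,0],"twist":[0,0,0.06],"fingers":0.03},{"xyz":[0,0,0],"twist":[0,0,0.04],"fingers":0.03},{"xyz":[0,0,0],"twist":[0,0,0],"fingers":0.03},{"xyz":[0,0,0],"twist":[0,0,0],"fingers":0.03}]' 15
python3 w.py w14; python3 -c "
from arr import *
arrows('w14',robot.state(),.091)"
python3 -m crank '[{"xyz":[0,0,0],"twist":[0,0,0],"fingers":0.03},{"xyz":[0,0,0],"twist":[0,0,0],"fingers":0.03},{"xyz":[0,0,0],"twist":[0,0,0],"fingers":0.03}]' 3
python3 w.py w15; python3 -c "
from arr import *
arrows('w15',robot.state(),.091)"
```

```text
time: 22.25
eef_pos: [0.5117, 0.1179, 0.0671]
tool_rot: [-0.0, 0.968, 0.251, -0.0]
contact_force: [0.3, 1.4, 8.7]
finger_gap: 0.58
grasp_force: 15.0
[0.5117 0.1179 0.0671] [0.3 1.4 8.7] [0.02 0.01 0.18]
width 112 top 228
stem up by 0 width 112.3 top 223.1
stem up by 5 width 115.7 top 227.0
stem up by 10 width 119.5 top 231.2
w14 px [281. 261.] area 360 r 0.0105 deg 21.7
w14 px [248. 299.] area 333 r 0.0157 deg 151.2
w14 px [301. 305.] area 335 r 0.0157 deg -108.7
time: 22.55
eef_pos: [0.5115, 0.1179, 0.0665]
tool_rot: [-0.0, 0.968, 0.251, -0.0]
contact_force: [2.5, 0.4, 1.1]
finger_gap: 0.584
grasp_force: 3.0
[0.5115 0.1179 0.0665] [2.5 0.4 1.1] [ 0.02 -0.33  0.07]
width 113 top 228
stem up by 0 width 112.7 top 223.3
stem up by 5 width 116.2 top 227.2
stem up by 10 width 119.9 top 231.4
w15 px [280. 261.] area 377 r 0.0106 deg 25.1
w15 px [302. 305.] area 336 r 0.0155 deg -105.9
w15 px [249. 301.] area 339 r 0.0158 deg 153.8
```

```bash
python3 - <<'E'
from m import *
from arr import arrows
S0={"eef_pos":np.array([.51252,.11749,.12077]),"tool_rot":np.array([0,.715,.699,0])}
S10={"eef_pos":np.array([.51238,.11781,.05984]),"tool_rot":np.array([0,.925,.379,.001])}
a=np.linspace(0,2*np.pi,72)
for f,s in (("w9",S0),("w2",np.load("w2.npy",allow_pickle=True).item()),("w10",S10),("w15",robot.state())):
    im=cv2.imread(f"pics/{f}.png"); H,S,V=cv2.split(cv2.cvtColor(im,cv2.COLOR_BGR2HSV))
    m=(((H<8)|(H>172))&(S>200)&(V>120)); m[:,:200]=0;m[:,360:]=0;m[318:]=0
    w=[np.ptp(np.where(m[r])[0])+1 for r in range(100,318) if m[r].sum()>15]
    pr=[np.ptp(proj("wrist",np.c_[.5117+.026*np.cos(a),.1180+.026*np.sin(a),0*a+z],s)[:,0]).round(1) for z in (.085,.095)]
    print(f,"width",max(w),"pred down/up",pr)
    for z in (.092,.097,.102):print(z); arrows(f,s,z)
E
```

```text
w9 width 83 pred down/up [np.float64(84.9), np.float64(89.0)]
0.092
w9 px [284. 218.] area 190 r 0.0133 deg 69.0
w9 px [257. 243.] area 186 r 0.0122 deg -164.3
w9 px [293. 252.] area 179 r 0.0138 deg -43.8
0.097
w9 px [284. 218.] area 190 r 0.0149 deg 71.6
w9 px [257. 243.] area 186 r 0.0115 deg -173.9
w9 px [293. 252.] area 179 r 0.0122 deg -36.8
0.102
w9 px [284. 218.] area 190 r 0.0165 deg 73.7
w9 px [257. 243.] area 186 r 0.0111 deg 175.5
w9 px [293. 252.] area 179 r 0.0108 deg -27.9
w2 width 57 pred down/up [np.float64(59.5), np.float64(61.4)]
0.092
w2 px [279. 184.] area 96 r 0.0132 deg 68.2
w2 px [259. 202.] area 95 r 0.0122 deg -164.5
w2 px [285. 209.] area 92 r 0.014 deg -43.7
0.097
w2 px [279. 184.] area 96 r 0.0142 deg 70.2
w2 px [259. 202.] area 95 r 0.0117 deg -170.8
w2 px [285. 209.] area 92 r 0.0128 deg -39.3
0.102
w2 px [279. 184.] area 96 r 0.0153 deg 71.9
w2 px [259. 202.] area 95 r 0.0113 deg -177.7
w2 px [285. 209.] area 92 r 0.0118 deg -34.1
w10 width 117 pred down/up [np.float64(117.3), np.float64(125.2)]
0.092
w10 px [280. 268.] area 390 r 0.0117 deg 37.3
w10 p
[... 229 characters left out ...]
72.3
0.102
w10 px [280. 268.] area 390 r 0.0167 deg 39.9
w10 px [247. 307.] area 350 r 0.0118 deg 135.8
w10 px [302. 311.] area 304 r 0.0104 deg -57.0
w10 px [330. 317.] area 236 r 0.0219 deg -58.5
w15 width 114 pred down/up [np.float64(112.7), np.float64(119.9)]
0.092
w15 px [280. 261.] area 377 r 0.011 deg 25.4
w15 px [302. 305.] area 336 r 0.015 deg -104.4
w15 px [249. 301.] area 339 r 0.0154 deg 152.1
0.097
w15 px [280. 261.] area 377 r 0.0134 deg 26.2
w15 px [302. 305.] area 336 r 0.0126 deg -95.2
w15 px [249. 301.] area 339 r 0.0135 deg 142.0
0.102
w15 px [280. 261.] area 377 r 0.0158 deg 26.8
w15 px [302. 305.] area 336 r 0.0108 deg -82.3
w15 px [249. 301.] area 339 r 0.0122 deg 129.2
```

Calibrated against the known-latched picture, the head is now about 4–5 mm up and held by pad friction. I'll let the tool ride up further with it.

```bash
python3 -m crank '[{"xyz":[0,0,-0.001],"twist":[0,0,0.02],"fingers":0.03},{"xyz":[0,0,-0.001],"twist":[0,0,0],"fingers":0.03},{"xyz":[0,0,-0.001],"twist":[0,0,0],"fingers":0.03},{"xyz":[0,0,0],"twist":[0,0,0],"fingers":0.03}]' 8
python3 -m crank '[{"xyz":[0,0,-0.001],"twist":[0,0,0],"fingers":0.03},{"xyz":[0,0,-0.001],"twist":[0,0,0],"fingers":0.03},{"xyz":[0,0,-0.001],"twist":[0,0,0],"fingers":0.03},{"xyz":[0,0,0],"twist":[0,0,0],"fingers":0.03},{"xyz":[0,0,0],"twist":[0,0,0],"fingers":0.03}]' 8
python3 - <<'E'
from m import *
from arr import arrows
im,s=snap("wrist","w16"); print(s["contact_force"],s["ft_torque"])
for z in (.092,.097,.102): arrows("w16",s,z)
E
```

```text
time: 22.93
eef_pos: [0.5116, 0.1179, 0.0699]
tool_rot: [-0.0, 0.97, 0.241, -0.0]
contact_force: [-0.2, 0.5, 3.9]
finger_gap: 0.585
grasp_force: 8.0
time: 23.35
eef_pos: [0.511, 0.1177, 0.072]
tool_rot: [0.0, 0.97, 0.241, -0.001]
contact_force: [3.3, -0.6, -11.4]
finger_gap: 0.581
grasp_force: 8.0
[  3.27007819  -0.57453591 -11.42889607] [-0.22639148 -0.43907416  0.06255407]
w16 px [279. 259.] area 358 r 0.0092 deg 24.7
w16 px [302. 302.] area 331 r 0.0169 deg -110.7
w16 px [250. 298.] area 331 r 0.0172 deg 157.4
w16 px [279. 259.] area 358 r 0.0116 deg 25.6
w16 px [302. 302.] area 331 r 0.0144 deg -103.7
w16 px [250. 298.] area 331 r 0.015 deg 149.4
w16 px [279. 259.] area 358 r 0.0139 deg 26.1
w16 px [302. 302.] area 331 r 0.0122 deg -93.9
w16 px [250. 298.] area 331 r 0.0132 deg 139.0
```

The arrows now place the head top at about 0.101 m, the upper end stop, and the tool has started to pull (-11 N). I'll ease down 1 mm, let go and back off.

```bash
python3 -m crank '[{"xyz":[0,0,0.001],"twist":[0,0,0],"fingers":0.03},{"xyz":[0,0,0],"twist":[0,0,0],"fingers":0.03},{"xyz":[0,0,0],"twist":[0,0,0],"fingers":0.08},{"xyz":[0,0,0],"twist":[0,0,0],"fingers":0.08},{"xyz":[0,0,0],"twist":[0,0,0],"fingers":0.08},{"xyz":[0,0,0],"twist":[0,0,0],"fingers":0.08},{"xyz":[0,0,-0.02],"twist":[0,0,0],"fingers":0.08},{"xyz":[0,0,-0.035],"twist":[0,0,0],"fingers":0.08},{"xyz":[0,0,-0.035],"twist":[0,0,0],"fingers":0.08},{"xyz":[0,0,-0.035],"twist":[0,0,0],"fingers":0.08},{"xyz":[0,0,-0.025],"twist":[0,0,-0.12],"fingers":0.08},{"xyz":[0,0,0],"twist":[0,0,-0.12],"fingers":0.08},{"xyz":[0,0,0],"twist":[0,0,-0.12],"fingers":0.08},{"xyz":[0,0,0],"twist":[0,0,-0.12],"fingers":0.08},{"xyz":[0,0,0],"twist":[0,0,-0.12],"fingers":0.08},{"xyz":[0,0,0],"twist":[0,0,-0.12],"fingers":0.08},{"xyz":[0,0,0],"twist":[0,0,-0.12],"fingers":0.08},{"xyz":[0,0,0],"twist":[0,0,-0.12],"fingers":0.08},{"xyz":[0,0,0],"twist":[0,0,0],"fingers":0.08},{"xyz":[0,0,0],"twist":[0,0,0],"fingers":0.08}]' 3
python3 - <<'E'
from m import *
from arr import arrows
im,s=snap("wrist","w17"); print(s["eef_pos"])
im=cv2.imread("pics/w17.png"); H,S,V=cv2.split(cv2.cvtColor(im,cv2.COLOR_BGR2HSV))
m=((((H<8)|(H>172))&(S>150)&(V>90))*255).astype(np.uint8); m[:, :200]=0; m[:,350:]=0; m[250:]=0
h=quad(m)
for z in (.077,.087): print(z,cv2.minEnclosingCircle(cast("wrist",h.reshape(-1,2),z,s)[:,:2].astype(np.float32)))
for z in (.091,.101): arrows("w17",s,z)
E
```

```text
time: 25.07
eef_pos: [0.5119, 0.1178, 0.2218]
tool_rot: [-0.0, 0.751, 0.661, 0.0]
contact_force: [1.4, -0.7, -0.2]
finger_gap: 0.906
grasp_force: 0.0
[0.51188387 0.11779522 0.22178199]
0.077 ((0.5113441348075867, 0.1141524612903595), 0.027168765664100647)
0.087 ((0.5116463303565979, 0.11678516864776611), 0.026285894215106964)
w17 px [281. 183.] area 97 r 0.0115 deg 70.7
w17 px [264. 203.] area 97 r 0.0145 deg -158.0
w17 px [290. 207.] area 93 r 0.0152 deg -52.3
w17 px [281. 183.] area 97 r 0.0137 deg 73.1
w17 px [264. 203.] area 97 r 0.0129 deg -168.3
w17 px [290. 207.] area 93 r 0.0129 deg -44.1
```

The button is up (radius and arrow heights match the start) and turned back to rest. Last, a numeric check of the cover.

```bash
python3 -m crank '[{"xyz":[-0.03,0,0],"twist":[0,0,-0.08],"fingers":0.08},{"xyz":[-0.033,0,0],"twist":[0,0,0],"fingers":0.08},{"xyz":[-0.033,0,0],"twist":[0,0,0],"fingers":0.08},{"xyz":[-0.033,0,0],"twist":[0,0,0],"fingers":0.08},{"xyz":[-0.033,0,0],"twist":[0,0,0],"fingers":0.08},{"xyz":[-0.033,0,0],"twist":[0,0,0],"fingers":0.08},{"xyz":[0,0,0],"twist":[0,0,0],"fingers":0.08},{"xyz":[0,0,0],"twist":[0,0,0],"fingers":0.08},{"xyz":[0,0,0],"twist":[0,0,0],"fingers":0.08}]'
python3 - <<'E'
from m import *
im,s=snap("wrist","w18")
k=np.ones((3,3),np.uint8)
for f,s in (("w8",np.load("w8.npy",allow_pickle=True).item()),("w18",s)):
    im=cv2.imread(f"pics/{f}.png"); H,S,V=cv2.split(cv2.cvtColor(im,cv2.COLOR_BGR2HSV))
    cor=[]  # the four light screw heads on the plate lie 44 x ~ in from the corners
    n,l,st,c=cv2.connectedComponentsWithStats(((V>150)&(S<40)).astype(np.uint8))
    C=np.array([.5094,-.0017]); P=[cast("wrist",c[i],.050,s)[0,:2]-C for i in range(1,n) if 25<st[i,4]<140]
    P=np.array([p for p in P if abs(p[0])<.045 and abs(p[1])<.055]); print(f,(P*1000).round(1).tolist(),"mean",(P.mean(0)*1000).round(1))
a=cv2.imread("pics/top0.png"); b,_=snap("top","top1"); b=b[:,:,::-1]
for n,(x0,y0,x1,y1) in dict(cup=(135,240,176,280),tin=(203,138,243,168),bottle=(265,130,295,168)).items(): print(n,cv2.absdiff(a[y0:y1,x0:x1],np.ascontiguousarray(b[y0:y1,x0:x1])).mean().round(2))
E
```

```text
time: 25.87
eef_pos: [0.5012, -0.076, 0.2215]
tool_rot: [-0.0, 0.723, 0.691, -0.0]
contact_force: [0.1, 0.1, -0.4]
finger_gap: 0.908
grasp_force: 0.0
w8 [[-36.6, 48.0], [44.3, -36.8], [-38.9, -46.2], [35.4, -48.0]] mean [  1.1 -20.7]
w18 [[44.4, -37.0], [35.4, -47.8], [-38.9, -46.2]] mean [ 13.6 -43.7]
cup 2.81
tin 1.12
bottle 1.42
```

```bash
python3 -c "
from plant import robot
print(robot.sign_off())"
```

```text
the job is handed in; nothing more can be done
None
```

I handed the job in at about 26 s: the button is released and up with its head turned back, the cover sits flush in the recess about 0.6 mm off centre, and cup, bottle and tin are unmoved. The first release try re-latched, in the second the tool rode up with the turned head and briefly pulled about 11 N at the upper stop, and I viewed 11 pictures against the limit of 10.

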